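Load the bag-clip dispenser

ROBOT

A 6-joint arm with a two-finger parallel gripper is mounted at the origin on a cart in front of the work surface, level with it; the furniture and walls round the work are solid. World frame = base frame: x ahead of the robot, y to its left, z up, the work surface at z = 0. Lengths are in mm, angles in rad, forces in N, time in s.
With the tool pointing down it reaches from about 350 to 775 mm from the base axis. Payload 7.3 kg.
Tool frame: the origin (TCP) lies at the very end of the fingers, on their centre line; the grasp point (between the pads) lies behind it (bot.grip_point_offset is the z of the grasp point in the tool frame, in mm); z points along the fingers, y is the line along which they close (so a half turn about z gives the same grasp; the last joint's range is limited). The gripper opens to 92 mm and grips with 3 to 60 N. Pads are 19 mm wide; open, the fingers measure 130 mm over their backs; the gripper's body (75 mm by 190 mm) begins 47 mm behind the grasp point.
Start: joints at [-1.305, 0.342, 1.524, -0, 1.275, -0.146], TCP at [210.16, -481.121, 226.741] pointing down, gripper open.
Joint ranges: [-2.53, 2.53], [-0.77, 2.02], [0.04, 2.7], [-1, 4.14], [0.28, 2.66], [-3.11, 3.11]. Speed limits (rad/s): [2.57, 2.57, 3.14, 3.14, 3.14, 3.14].

INTERFACE

Orientations are given as [roll, pitch, yaw] about the fixed x, y, z axes, in that order (R = Rz(yaw) Ry(pitch) Rx(roll)).
In Python, from plant import bot gives the robot as it stands. The module is installed in compiled form; this text tells all that it offers.
- The arm moves only by the shell command python3 -m crank 'ROWS'. ROWS is JSON, a list that holds one entry, the list of rows, each a list of 5 numbers: the opening, from 0 (shut) to 1 (fully open), then the shift along the tool's x, y, z in cm, then the turn about the tool's z in degrees. In form: [[[claw, x, y, z, turn], ...]]. A call has exactly 10 rows; each row is the pose to reach, as a shift and turn from the pose commanded when the call began, along the tool's axes at that moment; what a row does not reach only later rows make up. A row lasts 1/10 s, in which the tool goes at most 50 mm and 8.59 degrees, less where a joint would pass 70% of its speed; a pose out of reach is approached as far as the arm can. A call with a gripper value outside its range is refused whole. The fingers move at their own pace and stop on an object; the grip force is fixed at half the most. Time passes only in rows, so rows that repeat a pose let the fingers close, or fill a call up. It gives the time, the measured TCP pose, the force, the opening and the grip force at its end, in the units of the state.
- bot.get_obs(): the state, without advancing time (a new reading comes with each control period).
- bot.capture(name): name is "scene" or "top" or "wrist"; returns (picture, depth): 420x560x3 uint8, red, green, blue; 420x560 float32, mm along the optical axis (not along the pixel's ray), 0 where there is no reading.
- bot.calibration(name): a dict with "vertical_fov" (degrees; the focal length in pixels is half the picture's height over the tangent of half this angle, whatever the lens; pixels are square), "cx", "cy" (the principal point, pixels), "rvec" (rotation vector, rad) and "tvec" (3), from world to camera coordinates, as OpenCV has them; the wrist camera has in their place "tool_from_camera" (4x4, takes a point from camera to tool coordinates, whose origin is the TCP and whose axes are the flange's). Camera axes: x right, y down, z forward; pixel columns grow to the right and rows downward; lengths in mm; the calibration is good to about 2 mm. A picture is of the moment at which its call begins: read the wrist's pose just before it. calibration takes no time and is no camera call.
- bot.close_job(): hands the job in; it is judged then, once.
The state is a dict: "time": time; "joint_positions": joint angles; "dq": joint speeds; "tau": joint torques, N m; "tool_pos": TCP position; "tcp_rot": TCP orientation; "contact_force": force on the tool from outside, world axes, zero at the start; "moment": the same for the moment, N m; "grip_width": finger opening in mm; "finger_force": force on a finger pad.
Only numpy, scipy, OpenCV 4.12 (cv2) and the standard library are available. Lean on these libraries where they do the work, as an engineer would, in place of code of your own. Each camera call takes 0.05 s, during which the arm holds its last target. There are 200 camera calls.

TASK

Load the bag-clip dispenser: take the long, narrow stick of bag clips (not the short leftover stub, and not the wide stick, which does not fit), lay it flat in the open channel between the spring follower and the rail, then push the rail fully home so that the stick is held pressed against the follower. Leave the rail shut and the stick lying flat in the channel.

Things in the scene. Friction and masses are not known exactly. Their poses are not given: they have to be found in the camera images.
- dispenser: Fixed open-topped channel on a grey base, 300x52 mm. Origin: worktop level, channel centre line; x along the channel to the grey spring housing (x 64 to 124, 50 mm high), z up. Walls x -172 to 64. Channel floor z 6 mm, clear width 26 (y +-13) up to z 16, flaring at 45 deg to 42 at the lips, z 24 (catches about 6 mm off centre). Keep fingertips above z 25 there. Follower at +x end, rail at -x end.
- rail (a joint): Closing rail in the channel, 22 mm wide, top z 35. 0 = fully home on its stop; starts 0.066 to 0.080 m (most) out. Pushing face at dispenser x = -46 mm - value. Black upright grip tab 14 (x) by 18 (y) mm, z 32 to 74, centred at dispenser x = -91 mm - value, y 0: push or pinch it towards dispenser +x to shut. Friction 7 N, about 11 N in all on the spring; stays where left.
- follower (a joint): Steel spring follower block at the +x end of the channel, 22 mm wide, z 7 to 39. 0 = at rest, its face (towards -x) at dispenser x = +30 mm; grows to at most 0.030 m as it is pushed to +x. Spring about 1.2 N at rest, 3.1 N at 0.024. Reads about 0.024 when the right stick is loaded and the rail is home.
- stick: Right stick of bag clips: rigid white ribbed bar 100 long (x), 22 wide (y), 40 mm high (z), 80 g, standing on the worktop left of the dispenser. Origin: centre of underside. Either end may face the follower. Grip across its width, fingertips about 24 mm above its underside. Beside it, in any order, two other white sticks: a stub 45 long (22 wide) and a wide one 100 long, 38 wide.

How it is judged (in metres and radians):
On the way:
1. the long narrow stick lies flat in the channel between follower and rail, the rail still open (more than 40 mm out) (z of stick in the frame of dispenser below 0.012 m and y of stick in the frame of dispenser between -0.008 and 0.008 m and angle between the x axis of stick and the x axis of dispenser, either way round below 0.15 rad and angle between stick's own z axis and vertical below 0.15 rad and x of stick in the frame of dispenser between -0.08 and 0 m and value of joint rail above 0.04 m), for 0.2 s.
At the end, for the whole second after the job is handed in: Rail within 6 mm of its stop; long narrow stick at rest, flat in the channel (6 mm of the floor, 8 mm of the centre line, 8.5 degrees in yaw and tilt), its middle 8 mm short to 16 mm beyond the dispenser origin along the channel, pressing the follower back more than 14 mm (z of stick in the frame of dispenser below 0.012 m and y of stick in the frame of dispenser between -0.008 and 0.008 m and angle between the x axis of stick and the x axis of dispenser, either way round below 0.15 rad and angle between stick's own z axis and vertical below 0.15 rad and x of stick in the frame of dispenser between -0.008 and 0.016 m and value of joint rail below 0.006 m and value of joint follower above 0.014 m and linear speed of stick below 0.02 m/s); the robot touches nothing.
It also fails if it takes over 50 s, if anything falls off the work surface, if the arm or the gripper's body presses on something with over 40 N, if the wrist force passes 120 N, or if a joint passes its speed limit or range.

## Working session

There is one attempt and no reset: what is moved stays moved. The work goes in short steps, Python scripts to look and compute and a shell command to move; the robot and the scene stay as the last step left them, time stands still between calls to the robot, and variables do not carry over. Pictures are saved under pics/ and viewed, at most 10 in all, crops included, and the job is handed in when it is done.

```bash
mkdir -p pics; cat > h.py <<'E'
import numpy as np, cv2
from plant import bot
from scipy.spatial.transform import Rotation as R
def cloud(name,save=None):
    o=bot.get_obs(); im,d=bot.capture(name); c=bot.calibration(name)
    f=210/np.tan(np.radians(c["vertical_fov"])/2)
    v,u=np.mgrid[:420,:560]
    P=np.stack([(u-c["cx"])/f*d,(v-c["cy"])/f*d,d],-1).astype(float)
    if name=="wrist":
        T=np.array(c["tool_from_camera"]); P=P@T[:3,:3].T+T[:3,3]
        P=P@R.from_euler("xyz",o["tcp_rot"]).as_matrix().T+np.array(o["tool_pos"])
    else:
        M=cv2.Rodrigues(np.array(c["rvec"],float))[0]; P=(P-np.array(c["tvec"]).ravel())@M
    P[d==0]=np.nan
    if save: cv2.imwrite("pics/"+save,im[:,:,::-1])
    return im,P
E
python3 - <<'E'
from h import *
print(bot.get_obs(), bot.grip_point_offset)
im,P=cloud("top","top1.png"); np.save("top1.npy",P)
im,P=cloud("scene","scene1.png")
E
```

```text
{'time': 0.0, 'joint_positions': array([-1.30499950e+00,  3.42709675e-01,  1.52501768e+00, -4.55009528e-06,
        1.27536659e+00, -1.45983348e-01]), 'dq': array([-4.76944097e-04, -5.31721541e-04,  1.46072493e-03, -8.72875725e-04,
       -4.43183369e-05, -1.49179386e-03]), 'tau': array([ 1.27474144e-03, -4.31235838e+01, -2.44222194e+01,  7.17946119e-02,
        5.58925141e-02, -1.27024468e-04]), 'tool_pos': array([ 210.04814768, -480.71510023,  226.05148992]), 'tcp_rot': array([-3.14010670e+00, -2.14081465e-04,  4.11781345e-01]), 'contact_force': array([ 0.14811837,  0.19743362, -0.10295297]), 'moment': array([-0.00278538,  0.00284328,  0.02743587]), 'finger_force': 0.0, 'grip_width': 91.8313436347875} -18.8
```

View pics/top1.png

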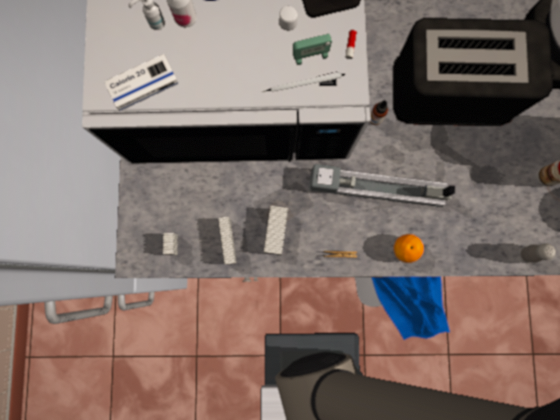

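The top view shows the housing at (325,178), the black tab at (449,190), and the stub, long narrow and wide sticks at (170,243), (227,240) and (277,230). The dispenser lies in front of a microwave.

```bash
python3 - <<'E'
from h import *
P=np.load("top1.npy")
im=cv2.imread("pics/top1.png")
for n,(u,v) in dict(hous=(325,178),tab=(449,190),stub=(170,243),nar=(227,240),wide=(277,230),table=(250,200),mw=(200,120),mwf=(200,158),chan=(390,190),orange=(408,248)).items(): print(n,P[v,u].round(1))
def rect(n,u0,u1,v0,v1,z0,z1):
    Q=P[v0:v1,u0:u1].reshape(-1,3); Q=Q[(Q[:,2]>z0)&(Q[:,2]<z1)]
    r=cv2.minAreaRect(Q[:,:2].astype(np.float32)); print(n,len(Q),np.round(r[0],1),np.round(r[1],1),round(r[2],2),np.median(Q[:,2]).round(1), cv2.boxPoints(r).round(0).tolist())
rect("nar",212,243,210,270,32,46)
rect("wide",258,295,200,260,32,46)
rect("hous",305,345,160,200,45,56)
rect("tab",435,465,175,205,60,80)
rect("lips",340,455,165,210,20,30)
c=cv2.resize(im[150:280,200:470],None,fx=2.9,fy=2.9,interpolation=cv2.INTER_CUBIC); cv2.imwrite("pics/c1.png",c)
E
```

```text
hous [587.6  20.2  48.4]
tab [ 554.6 -234.    74.1]
stub [451.1 351.   41. ]
nar [456.8 230.2  39.7]
wide [476.8 123.8  44.5]
table [549.4 184.1  -0.8]
mw [641.5 251.7 272.2]
mwf [631.  287.3  59.5]
chan [ 568.1 -127.5    7.6]
orange [ 436.1 -148.1   56.5]
nar 464 [457.9 232.6] [99.3 22.1] 8.51 40.1 [[407.0, 236.0], [410.0, 214.0], [509.0, 229.0], [505.0, 251.0]]
wide 800 [479.1 127.9] [ 37.5 100.3] 81.41 40.2 [[427.0, 117.0], [526.0, 102.0], [532.0, 139.0], [432.0, 154.0]]
hous 615 [591.7  19.7] [58.9 51.5] 83.25 49.2 [[563.0, -7.0], [614.0, -13.0], [621.0, 46.0], [570.0, 52.0]]
tab 81 [ 557.1 -238.2] [15.2 18.4] 75.54 72.6 [[546.0, -243.0], [564.0, -248.0], [568.0, -233.0], [550.0, -229.0]]
lips 851 [ 572.1 -130.7] [238.1  49.6] 82.24 23.3 [[531.0, -245.0], [581.0, -252.0], [613.0, -16.0], [564.0, -9.0]]
```

View pics/scene1.png

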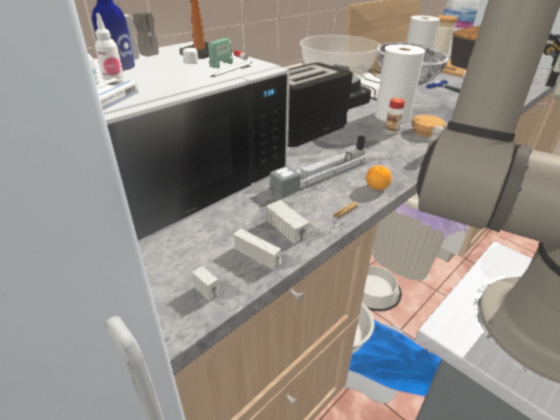

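```bash
ls pics
```

```text
c1.png
scene1.png
top1.png
```

View pics/c1.png

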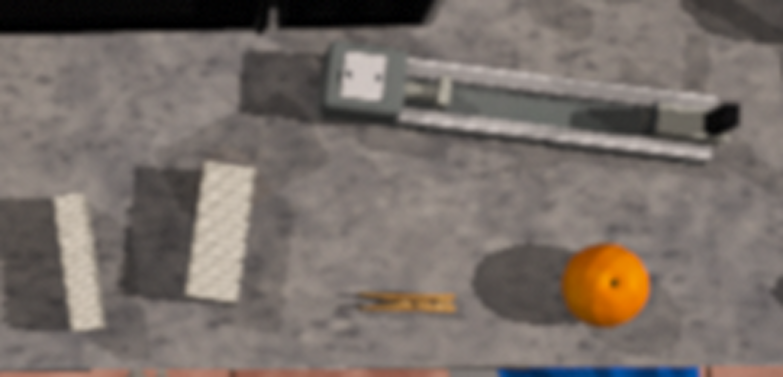

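The scene view agrees: the stub, narrow stick and wide stick stand left to right in front of the microwave, and the measured sizes match the ones given (99x22 for the long narrow stick). Next I'll check the microwave's extent and work out the moves.

```bash
cat >> h.py <<'E'
def go(x,y,z,yaw,frm=None):
    o=bot.get_obs(); p=np.array(o["tool_pos"]);r=R.from_euler("xyz",o["tcp_rot"])
    if frm: p=np.array(frm[:3],float); r=R.from_euler("xyz",[np.pi,0,np.radians(frm[3])])
    s=r.inv().apply(np.array([x,y,z])-p)/10
    y0=np.degrees(r.as_euler("xyz")[2]); t=(y0-yaw+180)%360-180
    print("rows xyz(cm), turn:",s.round(2),round(t,2))
E
python3 - <<'E'
from h import *
P=np.load("top1.npy").reshape(-1,3)
for z0,z1 in((80,200),(240,290)):
    Q=P[(P[:,2]>z0)&(P[:,2]<z1)&(P[:,0]>590)&(P[:,0]<900)&(abs(P[:,1])<400)]
    print(z0,np.nanpercentile(Q,[0.5,2,10],0).round(0))
Q=P[(P[:,2]>30)&(P[:,0]>600)&(P[:,0]<700)&(P[:,1]<0)&(P[:,1]>-330)]
for y in range(-320,0,20):
    q=Q[(Q[:,1]>=y)&(Q[:,1]<y+20)]; print(y,len(q),q.min(0).round(0) if len(q) else '', q.max(0).round(0) if len(q) else '')
go(430,-150,200,8.5)
go(458,232,180,8.5,(430,-150,200,8.5))
E
```

```text
80 [[ 628. -397.   82.]
 [ 629. -390.   87.]
 [ 631. -361.  113.]]
240 [[631. -32. 243.]
 [633. -26. 252.]
 [642.   6. 271.]]
-320 0  
-300 0  
-280 0  
-260 0  
-240 0  
-220 0  
-200 0  
-180 0  
-160 0  
-140 0  
-120 0  
-100 0  
-80 0  
-60 1 [604. -43.  30.] [604. -43.  30.]
-40 548 [607. -35.  30.] [699. -20. 278.]
-20 842 [600. -20.  31.] [700.  -0. 278.]
rows xyz(cm), turn: [ 33.39 -21.51   2.65] 15.09
rows xyz(cm), turn: [  8.42 -37.37   2.  ] 0.0
```

```bash
python3 -m crank '[[[1,4,-2.5,0.3,2],[1,8,-5,0.6,4],[1,12,-7.5,1,6],[1,16,-10,1.3,8],[1,20,-12.5,1.6,10],[1,24,-15,2,12],[1,28,-18,2.3,14],[1,31,-20,2.5,15.1],[1,33.4,-21.5,2.6,15.1],[1,33.4,-21.5,2.6,15.1]]]'; python3 -c "
from h import *
go(458,232,180,8.5)"
```

```text
time: 1.1
tool_pos: [431.2, -147.7, 200.3]
tcp_rot: [-3.141, 0.0, 0.152]
contact_force: [-0.8, -0.4, -0.5]
grip_width: 91.6
finger_force: 0.0
rows xyz(cm), turn: [  8.41 -37.12   2.07] 0.23
```

```bash
python3 -m crank '[[[1,1,-4.5,0.2,0],[1,2,-9,0.5,0],[1,3,-13.5,0.8,0],[1,4,-18,1,0],[1,5,-22.5,1.2,0],[1,6,-27,1.5,0],[1,7,-31.5,1.8,0],[1,8.2,-36,2,0],[1,8.4,-37.1,2.1,0.2],[1,8.4,-37.1,2.1,0.2]]]'; python3 - <<'E'
from h import *
im,P=cloud("wrist","w1.png"); np.save("w1.npy",P)
Q=P.reshape(-1,3); Q=Q[(Q[:,2]>30)&(Q[:,2]<48)&(abs(Q[:,0]-458)<70)&(abs(Q[:,1]-232)<45)]
r=cv2.minAreaRect(Q[:,:2].astype(np.float32)); print(r,len(Q),np.median(Q[:,2]))
go(*r[0],24,8.5)
E
```

```text
time: 2.1
tool_pos: [458.2, 229.5, 179.0]
tcp_rot: [3.141, 0.001, 0.147]
contact_force: [-0.3, -0.1, 0.7]
grip_width: 92.1
finger_force: 0.0
((458.3928527832031, 230.3607940673828), (98.6683349609375, 21.97981071472168), 8.394781112670898) 2507 40.06754293089722
rows xyz(cm), turn: [ 0.07 -0.22 15.52] -0.14
```

View pics/w1.png

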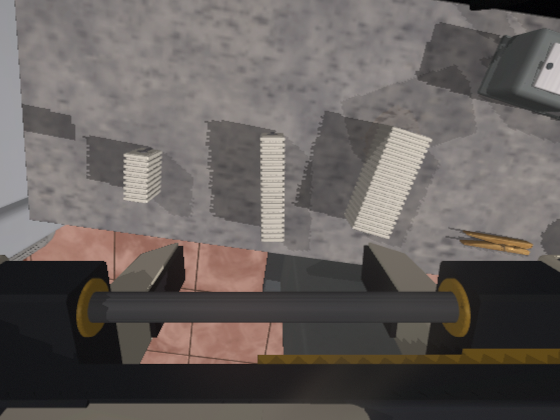

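Wrist view: the narrow stick is centred between the fingers at about (272,187), with the stub at (142,175) and the wide stick at (392,185) clear of them. I'll descend and grip.

```bash
python3 -m crank '[[[0.7,0,-0.1,3,0],[0.7,0,-0.1,7,0],[0.7,0,-0.1,11,0],[0.7,0,-0.1,14,0],[0.7,0,-0.1,15.5,0],[0.7,0,-0.1,15.5,0],[0,0,-0.1,15.5,0],[0,0,-0.1,15.5,0],[0,0,-0.1,15.5,0],[0,0,-0.1,15.5,0]]]'; python3 -m crank '[[[0,0,0,0,0],[0,0,0,0,0],[0,0,0,0,0],[0,0,0,-1,0],[0,0,0,-3,0],[0,0,0,-6,0],[0,0,0,-10,0],[0,0,0,-13,0],[0,0,0,-15,0],[0,0,0,-15,0]]]';  python3 -c "
from h import *
go(450,-110,175,82.3)
go(573,-120,115,82.3,(450,-110,175,82.3))"
```

```text
time: 3.15
tool_pos: [458.8, 230.0, 25.6]
tcp_rot: [-3.141, -0.002, 0.145]
contact_force: [0.1, -0.8, -0.3]
grip_width: 36.9
finger_force: 0.0
time: 4.15
tool_pos: [459.8, 230.5, 178.0]
tcp_rot: [-3.141, -0.006, 0.145]
contact_force: [0.2, -0.6, -1.5]
grip_width: 21.9
finger_force: 30.0
rows xyz(cm), turn: [-5.89 33.55  0.23] -73.99
rows xyz(cm), turn: [ 0.66 12.32  6.  ] 0.0
```

```bash
python3 -m crank '[[[0,-1,4,0,-5],[0,-2,8,0,-13],[0,-3,12,0,-21],[0,-4,16,0,-29],[0,-4.5,20,0,-37],[0,-5,24,0,-45],[0,-5.5,28,0,-53],[0,-5.9,31,0,-61],[0,-5.9,33,0,-68],[0,-5.9,33.5,0.2,-74]]]'; python3 -m crank '[[[0,0,0,0,0],[0,0,1,0,0],[0,0,3,0,0],[0,0.3,5.5,1,0],[0,0.6,8,2,0],[0,0.7,10,3,0],[0,0.7,11.5,4,0],[0,0.7,12.3,4.5,0],[0,0.7,12.3,4.5,0],[0,0.7,12.3,4.5,0]]]'
python3 - <<'E'
from h import *
im,P=cloud("wrist","w2.png"); np.save("w2.npy",P)
im,P=cloud("top","top2.png"); np.save("top2.npy",P)
print(bot.get_obs()["tool_pos"],bot.get_obs()["tcp_rot"],bot.get_obs()["finger_force"])
E
```

```text
time: 5.15
tool_pos: [447.9, -112.3, 171.8]
tcp_rot: [-3.141, 0.0, 1.439]
contact_force: [0.7, 0.4, -1.1]
grip_width: 21.7
finger_force: 30.0
time: 6.15
tool_pos: [570.8, -119.1, 127.7]
tcp_rot: [-3.141, -0.0, 1.436]
contact_force: [-0.6, 0.5, -0.3]
grip_width: 21.6
finger_force: 30.0
[ 570.7874131  -119.46725883  128.34400104] [3.14110989e+00 1.81975407e-04 1.43598504e+00] 29.986441433429718
```

View pics/w2.png

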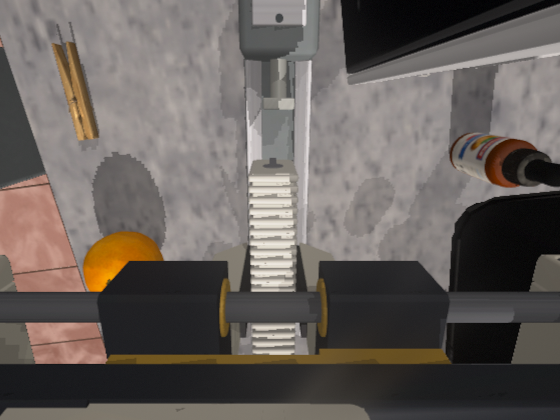

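Wrist view: the stick (x 250–295, y 165–350) is held in line with the channel, and the follower at (278,90) and housing (280,25) are ahead of it. I'll measure the relative offset.

```bash
python3 - <<'E'
from h import *
P=np.load("w2.npy"); a=np.radians(82.3); ex=np.array([np.cos(a),np.sin(a)]); ey=np.array([-ex[1],ex[0]])
O=np.array([579.1,-73.5])
def disp(P): D=P[...,:2]-O; return np.stack([D@ex,D@ey,P[...,2]],-1)
D=disp(P).reshape(-1,3)
def rect(n,Q):
    r=cv2.minAreaRect(Q[:,:2].astype(np.float32)); print(n,len(Q),np.round(r[0],1),np.round(r[1],1),round(r[2],2),Q.min(0).round(1),Q.max(0).round(1))
def sel(x0,x1,y0,y1,z0,z1): return D[(D[:,0]>x0)&(D[:,0]<x1)&(D[:,1]>y0)&(D[:,1]<y1)&(D[:,2]>z0)&(D[:,2]<z1)]
rect("stick",sel(-120,20,-25,25,125,160))
rect("hous",sel(50,140,-40,40,46,53))
rect("foll",sel(10,60,-16,16,34,42))
l=sel(15,60,-30,30,21,26)
for x in range(15,60,15):
  q=l[(l[:,0]>=x)&(l[:,0]<x+15)]; L=q[q[:,1]>10];r=q[q[:,1]<-10]
  print(x,len(L),len(r),[np.percentile(s[:,1],[2,50,98]).round(1) for s in (L,r) if len(s)])
D=disp(np.load("top2.npy")).reshape(-1,3)
rect("top hous",sel(50,140,-40,40,45,53)); rect("top tab",sel(-200,-130,-20,20,60,80))
E
```

```text
stick 8843 [-45.6   2.9] [48.  98.3] 73.64 [-93.9 -25.  125. ] [  3.8  24.9 160. ]
hous 4218 [77.1 -1.4] [31.7 50.5] 0.07 [ 61.3 -26.7  46. ] [93.  23.9 53. ]
foll 368 [30.8 -1.5] [21.1  7.4] 89.95 [ 27.1 -12.1  37.6] [34.6  9.1 41.6]
15 184 194 [array([16.1, 19.3, 22.4]), array([-25.1, -21.9, -18.3])]
30 196 197 [array([15.5, 19.1, 22.6]), array([-25.2, -21.7, -18.1])]
45 218 205 [array([15.3, 19.2, 22.4]), array([-24.9, -21.8, -18.4])]
top hous 603 [101.7  -7.2] [74.4 65.5] 1.83 [ 64.3 -39.4  45. ] [139.9  25.9  53. ]Traceback (most recent call last):
  File "<stdin>", line 17, in <module>
  File "<stdin>", line 7, in rect
    return umr_minimum(a, axis, None, out, keepdims, initial, where)
ValueError: zero-size array to reduction operation minimum which has no identity
```

```bash
python3 - <<'E'
from h import *
P=np.load("w2.npy"); a=np.radians(82.3); ex=np.array([np.cos(a),np.sin(a)]); ey=np.array([-ex[1],ex[0]])
D=P[...,:2]-np.array([579.1,-73.5]); D=np.stack([D@ex,D@ey,P[...,2]],-1)
print(D[170:300:15,272].round(1))
Q=D[165:245,235:310].reshape(-1,3); Q=Q[Q[:,2]>120]
for x in range(-50,10,8):
  q=Q[(Q[:,0]>=x)&(Q[:,0]<x+8)]
  if len(q)>20: print(x,len(q),np.percentile(q[:,1],[1,50,99]).round(1),q[:,2].max().round(1))
t=np.array(bot.get_obs()["tool_pos"])[:2]-[579.1,-73.5]; print(t@ex,t@ey)
E
```

```text
[[  2.8   2.5 135.2]
 [ -2.6   2.4 141.4]
 [ -8.4   2.4 145.1]
 [-16.4   2.5 142. ]
 [-23.1   2.5 143.4]
 [-30.3   2.5 143.8]
 [-38.    2.5 143.6]
 [-46.1   2.5 143.1]
 [-53.6   2.5 143.9]]
-42 22 [-13.9   2.3  18.5] 131.2
-34 433 [-8.5  2.  13. ] 145.1
-26 764 [-8.4  2.5 12.9] 145.6
-18 799 [-8.2  2.5 12.9] 145.0
-10 915 [-8.3  2.4 13. ] 145.4
-2 904 [-8.1  2.4 12.8] 145.3
-46.66655305036045 2.0786562953125554
```

```bash
python3 -m crank '[[[0,0,0.35,0,0],[0,0,0.35,2,0],[0,0,0.35,4.5,0],[0,0,0.35,6.5,0],[0,0,0.35,7.5,0],[0,0,0.35,8.3,0],[0,0,0.35,9,0],[0,0,0.35,9.5,0],[0,0,0.35,9.7,0],[0,0,0.35,9.7,0]]]'
```

```text
time: 7.25
tool_pos: [574.8, -120.2, 31.2]
tcp_rot: [3.141, 0.0, 1.436]
contact_force: [0.8, 0.0, -0.7]
grip_width: 21.7
finger_force: 30.0
```

```bash
python3 -m crank '[[[0,0,0,0.1,0],[0,0,0,0.1,0],[0.5,0,0,0.1,0],[0.5,0,0,0.1,0],[0.5,0,0,0.1,0],[0.5,0,0,0.1,0],[0.5,0,0,-1,0],[0.5,0,0,-3,0],[0.5,0,0,-6,0],[0.5,0,0,-9,0]]]'; python3 -m crank '[[[0.5,-1,0,-2,0],[0.5,-4,0,-3,0],[0.5,-8,0,-3,0],[0.5,-12,0,-3,0],[0.5,-15,0,-3,0],[0.5,-15,0,-3,0],[0.5,-15,0,-3,0],[0.5,-15,0,-3,0],[0.5,-15,0,-3,0],[0.5,-15,0,-3,0]]]'
python3 - <<'E'
from h import *
im,P=cloud("wrist","w3.png"); np.save("w3.npy",P)
a=np.radians(82.3); ex=np.array([np.cos(a),np.sin(a)]); ey=np.array([-ex[1],ex[0]])
def f(p): d=np.array(p)[...,:2]-np.array([579.1,-73.5]); return np.concatenate([np.stack([d@ex,d@ey],-1),np.array(p)[...,2:]],-1)
print(f(np.array(bot.get_obs()["tool_pos"])))
D=f(P).reshape(-1,3)
def rect(n,x0,x1,y0,y1,z0,z1):
    Q=D[(D[:,0]>x0)&(D[:,0]<x1)&(D[:,1]>y0)&(D[:,1]<y1)&(D[:,2]>z0)&(D[:,2]<z1)]
    if len(Q): print(n,len(Q),Q.min(0).round(1),Q.max(0).round(1),np.median(Q[:,2]).round(1),cv2.minAreaRect(Q[:,:2].astype(np.float32))[2])
rect("stick",-112,15,-18,18,42,50); rect("tab",-200,-130,-20,20,60,80); rect("rail",-160,-105,-20,20,31,38)
E
```

```text
time: 8.25
tool_pos: [574.4, -120.1, 122.2]
tcp_rot: [-3.141, -0.0, 1.436]
contact_force: [0.7, -0.4, 0.3]
grip_width: 45.8
finger_force: 0.0
time: 9.25
tool_pos: [554.8, -267.7, 150.9]
tcp_rot: [3.141, 0.0, 1.438]
contact_force: [-0.7, -0.1, 1.1]
grip_width: 45.8
finger_force: 0.0
[-195.93399836   -1.86680561  150.8761412 ]
stick 2132 [-96.7 -12.9  42.1] [-50.3   9.   49. ] 46.1 89.8935546875
tab 529 [-176.2  -10.1   60.1] [-162.     7.5   77. ] 74.2 89.2465591430664
rail 1180 [-159.9  -12.1   33.4] [-125.1    9.8   38. ] 35.8 0.015542464330792427
```

View pics/w3.png

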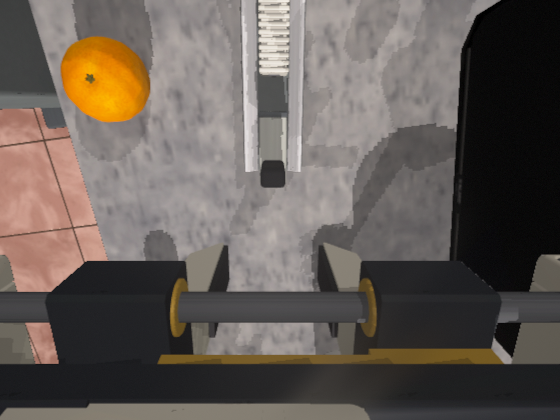

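Wrist view: the stick lies flat in the channel (273,35), with the open rail behind it and its tab at (272,173), ahead of the fingers. Now I'll close the fingers, drop behind the tab and push.

```bash
python3 -m crank '[[[0,-0.4,0,0,0],[0,-0.4,0,0,0],[0,-0.4,0,0,0],[0,-0.4,0,2,0],[0,-0.4,0,5,0],[0,-0.4,0,8,0],[0,-0.4,0,10,0],[0,-0.4,0,10.6,0],[0,-0.4,0,10.6,0],[0,-0.4,0,10.6,0]]]'; python3 -m crank '[[[0,0.8,0,0,0],[0,1.6,0,0,0],[0,2.2,0,0,0],[0,2.8,0,0,0],[0,3.4,0,0,0],[0,4,0,0,0],[0,4.6,0,0,0],[0,5.2,0,0,0],[0,5.6,0,0,0],[0,6,0,0,0]]]'
```

```text
time: 10.3
tool_pos: [554.6, -273.2, 45.9]
tcp_rot: [3.14, 0.001, 1.436]
contact_force: [0.1, -0.4, -0.1]
grip_width: 0.5
finger_force: 0.0
time: 11.3
tool_pos: [562.5, -214.4, 46.0]
tcp_rot: [3.139, 0.003, 1.437]
contact_force: [-1.9, -6.7, 2.0]
grip_width: 0.6
finger_force: 3.8
```

```bash
python3 -m crank '[[[0,0.4,0,0,0],[0,0.8,0,0,0],[0,1.2,0,0,0],[0,1.6,0,0,0],[0,1.9,0,0,0],[0,2.1,0,0,0],[0,2.3,0,0,0],[0,2.5,0,0,0],[0,2.6,0,0,0],[0,2.7,0,0,0]]]'
```

```text
time: 12.3
tool_pos: [566.0, -188.5, 46.0]
tcp_rot: [3.139, 0.004, 1.437]
contact_force: [-3.1, -9.5, 2.8]
grip_width: 0.4
finger_force: 5.3
```

```bash
python3 -m crank '[[[0,0.1,0,0,0],[0,0.2,0,0,0],[0,0.3,0,0,0],[0,0.4,0,0,0],[0,0.5,0,0,0],[0,0.55,0,0,0],[0,0.6,0,0,0],[0,0.6,0,0,0],[0,0.6,0,0,0],[0,0.6,0,0,0]]]'
```

```text
time: 13.3
tool_pos: [566.6, -184.2, 46.1]
tcp_rot: [3.139, 0.006, 1.437]
contact_force: [-3.2, -16.2, 1.0]
grip_width: 0.7
finger_force: 8.4
```

```bash
python3 -m crank '[[[0,0.1,0,0,0],[0,0.2,0,0,0],[0,0.3,0,0,0],[0,0.3,0,0,0],[0,0.3,0,0,0],[0,0.3,0,0,0],[0,0.3,0,0,0],[0,0.3,0,0,0],[0,0.3,0,0,0],[0,0.3,0,0,0]]]'
```

```text
time: 14.3
tool_pos: [566.7, -184.1, 46.2]
tcp_rot: [3.138, 0.01, 1.437]
contact_force: [-6.4, -26.9, 0.4]
grip_width: 0.0
finger_force: 13.9
```

Stalled at the stop, with force rising and no travel. I'll back off and check.

```bash
python3 -m crank '[[[0,-0.5,0,0,0],[0,-1.5,0,0,0],[0,-3,0,0,0],[0,-3,0,-4,0],[0,-3,0,-8,0],[0,-3,0,-12,0],[0,-3,0,-12,0],[0,-3,0,-12,0],[0,-3,0,-12,0],[0,-3,0,-12,0]]]'
python3 - <<'E'
from h import *
im,P=cloud("wrist","w4.png")
a=np.radians(82.3); ex=np.array([np.cos(a),np.sin(a)]); ey=np.array([-ex[1],ex[0]])
d=P[...,:2]-np.array([579.1,-73.5]); D=np.stack([d@ex,d@ey,P[...,2]],-1).reshape(-1,3)
def rect(n,x0,x1,y0,y1,z0,z1):
    Q=D[(D[:,0]>x0)&(D[:,0]<x1)&(D[:,1]>y0)&(D[:,1]<y1)&(D[:,2]>z0)&(D[:,2]<z1)]
    if len(Q): print(n,len(Q),Q.min(0).round(1),Q.max(0).round(1),np.median(Q[:,2]).round(1),cv2.minAreaRect(Q[:,:2].astype(np.float32))[2])
rect("stick",-60,55,-18,18,43,50); rect("tab",-130,-70,-20,20,60,80); rect("foll",45,64,-12,9,33,41.5)
E
```

```text
time: 15.3
tool_pos: [562.0, -207.0, 163.1]
tcp_rot: [-3.139, -0.001, 1.436]
contact_force: [-0.1, 0.2, 1.0]
grip_width: 0.3
finger_force: 0.0
stick 2530 [-48.3 -12.9  43. ] [14.2  9.1 49.3] 46.1 0.42006170749664307
tab 489 [-100.5   -9.7   60.1] [-86.3   7.4  76.3] 74.2 0.31459560990333557
```

View pics/w4.png

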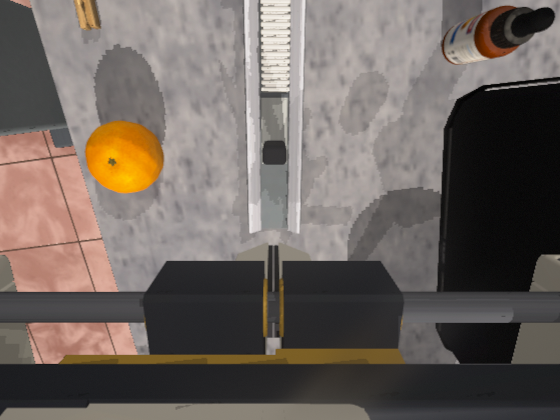

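The wrist view shows the rail home, with its tab at (274,152) and dispenser x about -91. The stick is flat against the rail face at (275,90), and the gripper is clear.

```bash
python3 -c "
from plant import bot
print(bot.close_job())"
```

```text
the job is handed in; nothing more can be done
None
```

The long narrow stick is loaded flat in the channel with the rail pushed home on its stop and the gripper clear; I handed the job in at about 15 s of the 50 s allowed, and no verdict came back (the follower's position was not measured directly).

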